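# Park the sealing-film carton behind the bench tap

## Task

Push the long carton of sealing film that lies in front of the metal dock into the dock, using only the fingertips or the outside of the fingers: work its right end in behind the bench tap, then push its left end in past the left cheek, so that it ends flat on the bench between the two cheeks with its long side flush against the back plate. Push gently, never pinch, lift or tip the carton, leave the other things where they are, and finish clear of everything.

Things in the scene. Friction and masses are not known exactly. Their poses are not given: they have to be found in the camera images.
- film_box: Long closed carton of sealing film, 62 (x) x 200 (y) x 60 (z) mm, about 0.35 kg, loose on the bench, front left of the dock. Origin: centre of its underside; its y axis runs along the 200 mm length, z up. At the start its length lies roughly crosswise to the robot (its y axis within about 0.6 rad of world y).
- film_end_a (a point): Centre of the carton's end face at its own +y (the robot's left end as it starts), 30 mm above the carton's underside.
- film_end_b (a point): Centre of the carton's end face at its own -y (the right end as it starts, the one nearer the tap), 30 mm above the carton's underside.
- dock: Film dock: plain metal fence fixed to the bench, no floor or front: a back plate 48 mm high, 4 mm thick, and a cheek at each end. Origin: on the bench at the foot of the back plate's inner face, midway between the cheeks (inner faces at y = +110 and -110 mm); x to the rear, away from the opening, y along the plate to the left, z up. A carton fully home has its origin at x = -31 mm, |y| up to 10 mm.
- left_cheek_tip (a point): Front edge of the dock's left cheek at its foot, at x = -38, y = +112 mm in the dock's frame. Both cheeks are 36 mm high, 4 mm thick (their rolled front edge 6 mm, bulging outwards) and reach 38 mm forward from the back plate.
- tap: Bench vacuum tap, a white column fixed in front of the dock near its right end: the post to angle past. Origin: centre of its foot; axes parallel to the dock's. Foot 38 mm across, column 29, head 34, 75 mm high; a thin nozzle 50 mm up points 60 mm to the front right. It stands 101 to 107 mm in front of the back plate (82 to 88 mm clear behind its foot) and 56 to 70 mm right of the dock's middle.
- pipette: Bystander, loose: white hand pipette lying, 257 x 28 x 28 mm, left of the work. Origin: centre of its underside.
- black_marker: Bystander, loose: black marker pen lying, 13 x 135 x 15 mm, near the front edge at the left. Origin: centre of its underside.
- tape: Bystander, loose: roll of tape lying flat, 72 mm across, 19 mm high, right of the work near the front. Origin: centre of its underside.
- glass_beaker: Bystander, loose: clear beaker, 69 mm across, 91 mm high, front right. Origin: centre of its underside.
- vial: Bystander, loose: small bottle, 32 mm across, 58 mm high, right of the tap. Origin: centre of its underside.
- tube_1: Bystander, loose: conical tube standing on its cap, 33 mm across, 115 mm high, behind and left of the dock. Origin: centre of its underside.
- tube_2: Bystander, loose: second conical tube standing on its cap, 33 mm across, 115 mm high, beside the first. Origin: centre of its underside.
- plate: Bystander, loose: white 96-well plate lying flat, 85 x 128 x 15 mm, left of the dock. Origin: centre of its underside.

How it is judged (in metres and radians):
On the way:
1. one end of the carton lies between the tap and the back plate, beyond the tap's middle (((x of film_end_a in the frame of tap above 0.03 m and y of film_end_a in the frame of tap below -0.005 m) or (x of film_end_b in the frame of tap above 0.03 m and y of film_end_b in the frame of tap below -0.005 m))), for 0.1 s.
At the end, for the whole second after the job is handed in: The carton lies flat on the bench in the dock: its long side within 5 mm of the back plate and within 0.05 rad of parallel, centred between the cheeks within 14 mm, at rest (x of film_box in the frame of dock between -0.036 and -0.027 m and y of film_box in the frame of dock between -0.014 and 0.014 m and angle between the y axis of film_box and the y axis of dock, either way round below 0.05 rad and height (world z) of film_box below 0.004 m and angle between film_box's own z axis and vertical below 0.05 rad and linear speed of film_box below 0.01 m/s); the robot touches nothing.
It fails at once if the carton is lifted (12 mm) or tipped (0.2 rad) (height (world z) of film_box above 0.012 m or angle between film_box's own z axis and vertical above 0.2 rad).
It fails at once if the carton is pinched or pushed roughly (over 35 N between fingers and carton) (contact force between the fingers and film_box above 35 N).
It fails at once if a bystander is moved by more than 15 mm (distance of any of pipette, black_marker, tape, glass_beaker, vial, tube_1, tube_2, plate from where it was at the start of the episode above 0.015 m).
It fails at once if a standing bystander is knocked over (angle between any of glass_beaker, vial, tube_1, tube_2's own z axis and vertical above 0.5 rad).
It also fails if it takes over 72 s, if anything falls off the work surface, if the arm or the gripper's body presses on something with over 40 N, if the wrist force passes 120 N, or if a joint passes its speed limit or range.

## Robot

A 7-joint arm with a two-finger parallel gripper is mounted at the origin on a cart in front of the work surface, level with it; the furniture and walls round the work are solid. World frame = base frame: x ahead of the robot, y to its left, z up, the work surface at z = 0. Lengths are in m, angles in degrees, forces in N, time in s.
With the tool pointing down it reaches from about 0.4 to 0.85 m from the base axis. Payload 6.9 kg.
Tool frame: the origin (TCP) lies at the very end of the fingers, on their centre line; the grasp point (between the pads) lies 19 mm behind it; z points along the fingers, y is the line along which they close (so a half turn about z gives the same grasp; the last joint's range is limited). The gripper opens to 85 mm and grips with 20 to 120 N. Pads are 22 mm wide; open, the fingers measure 114 mm over their backs; the gripper's body (76 mm by 85 mm) begins 54 mm behind the grasp point. The pads swing forward as they close: fully open they stand 13 mm farther back than shut.
Start: joints at [-70.388, 29.078, -13.613, 85.955, 7.202, 65.827, -8.869], TCP at [0.147, 0.608, 0.231] pointing down, gripper open.
Joint ranges: [-176.47, 176.47], [-13.61, 117.27], [-81.72, 77.17], [0.22, 143.17], [-87.28, 267.28], [10, 112.55], [-165.47, 165.47]. Speed limits (degrees/s): [136.94, 136.94, 180, 180, 180, 180, 180].

## Interface

Orientations are given as [roll, pitch, yaw] about the fixed x, y, z axes, in that order (R = Rz(yaw) Ry(pitch) Rx(roll)).
In Python, from bench import bot, effector, ik, viewer, workorder, get_time_s, get_joint_positions, get_dq, get_tau, get_eef_pos, get_tcp_rot, get_ft_force, get_ft_torque, get_grip_width, get_grip_force gives the robot as it stands. Calls block until the motion is done:
- bot.movep(position, orientation): joint-space move of the TCP to a pose.
- bot.move_linear(position, rate=0.15, orientation=None): straight line of the TCP; orientation=None keeps the orientation; rate is the mean speed in m/s.
- bot.goto_joints(angles): joint-space move.
- effector.grip(opening, f_grip=None): finger opening in m; f_grip is the grip in N (None keeps the last); returns when the fingers have stopped.
- bot.wait(seconds).
- ik(position, orientation): joint angles nearest the present ones, or None.
- viewer.grab_frame(name): name is "side" or "top"; returns the picture (400x640x3 uint8, red, green, blue); there is no depth.
- viewer.calibration(name): a dict with "intrinsics" (3x3 intrinsics, pixels), "extrinsics" (4x4, takes a point from world to camera coordinates). Camera axes: x right, y up, looking along -z (the intrinsics and any distortion apply to the point x, -y, -z); pixel columns grow to the right and rows downward; lengths in m; the calibration is good to about 2 mm. A picture is of the moment at which its call begins. calibration takes no time and is no camera call.
A pose or a line that the arm cannot do raises bot.Unreachable and nothing moves.
- workorder.hand_in(): hands the job in; it is judged then, once.
Readings, each from a call of its own:
- get_time_s(): time.
- get_joint_positions(): joint angles.
- get_dq(): joint speeds.
- get_tau(): joint torques, N m.
- get_eef_pos(): TCP position.
- get_tcp_rot(): TCP orientation.
- get_ft_force(): force on the tool from outside, world axes, zero at the start.
- get_ft_torque(): the same for the moment, N m.
- get_grip_width(): finger opening in m.
- get_grip_force(): force on a finger pad.
Only numpy, scipy, OpenCV 4.12 (cv2) and the standard library are available. Lean on these libraries where they do the work, as an engineer would, in place of code of your own. Each camera call takes 0.05 s, during which the arm holds its last target. There are 200 camera calls.

## Working session

There is one attempt and no reset: what is moved stays moved. The work goes in short steps, each a Python script; the robot and the scene stay as the last script left them, time stands still between calls to the robot, and variables do not carry over. Pictures are saved under pics/ and viewed, at most 10 in all, crops included, and the job is handed in when it is done.

```bash
mkdir -p pics; cat > h.py <<'E'
import numpy as np, cv2
from bench import *
def save(name,fn):
    im=viewer.grab_frame(name); cv2.imwrite('pics/'+fn,cv2.cvtColor(im,cv2.COLOR_RGB2BGR)); return im
def ray(name,px):
    c=viewer.calibration(name);K=np.array(c['intrinsics']);E=np.array(c['extrinsics'])
    d=np.linalg.inv(K)@np.array([px[0],px[1],1.]);d=np.array([d[0],-d[1],-d[2]])
    R=E[:3,:3];return -R.T@E[:3,3],R.T@d
def onz(name,px,z):
    o,d=ray(name,px);return o+d*(z-o[2])/d[2]
def proj(name,p):
    c=viewer.calibration(name);K=np.array(c['intrinsics']);E=np.array(c['extrinsics'])
    q=E[:3,:3]@np.array(p)+E[:3,3];u=K@np.array([q[0],-q[1],-q[2]]);return u[:2]/u[2]
E
python3 - <<'E'
from h import *
for n in('top','side'):
    save(n,n+'0.png');c=viewer.calibration(n);print(c, ray(n,(320,200)))
print(get_time_s())
E
```

```text
{'intrinsics': array([[486.57515024,   0.        , 321.95421569],
       [  0.        , 486.57515024, 194.84474895],
       [  0.        ,   0.        ,   1.        ]]), 'extrinsics': array([[ 3.75368137e-03, -9.99803599e-01, -1.94595482e-02,
         3.02145056e-02],
       [ 9.80571205e-01, -1.36526765e-04,  1.96163435e-01,
        -5.50253155e-01],
       [-1.96127565e-01, -1.98178077e-02,  9.80378107e-01,
        -1.22078004e+00],
       [ 0.00000000e+00,  0.00000000e+00,  0.00000000e+00,
         1.00000000e+00]])} (array([0.30002037, 0.00594026, 1.30535354]), array([ 0.18572336,  0.02383473, -0.9823783 ]))
{'intrinsics': array([[379.59104787,   0.        , 318.18338505],
       [  0.        , 379.59104787, 202.82374126],
       [  0.        ,   0.        ,   1.        ]]), 'extrinsics': array([[ 0.99964107, -0.0266587 , -0.00265304, -0.56189799],
       [ 0.01937399,  0.65095978,  0.75886495, -0.07424993],
       [-0.01850333, -0.75864397,  0.65124262, -0.87812147],
       [ 0.        ,  0.        ,  0.        ,  1.        ]])} (array([ 0.54688666, -0.63282731,  0.62672506]), array([ 0.02343145,  0.76335882, -0.64561019]))
0.1
```

View pics/top0.png

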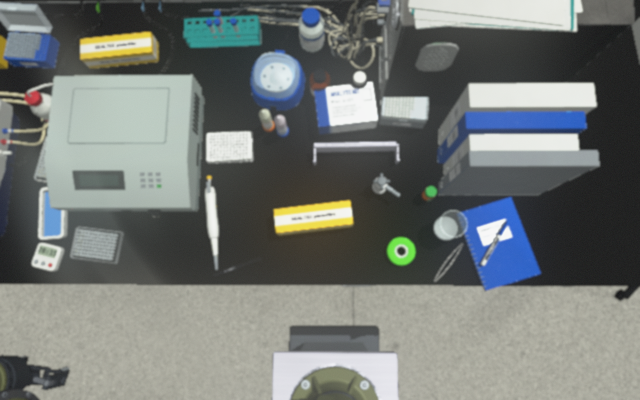

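View pics/side0.png

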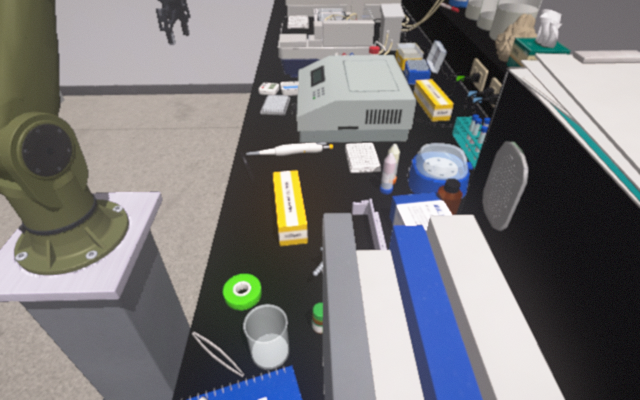

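The top view shows the yellow carton at about (313,217). The dock plate runs from (315,146) to (399,146), the tap is at (380,185), and the vial is at (430,193). I'll zoom in next and mask the carton.

```bash
python3 - <<'E'
from h import *
im=cv2.imread('pics/top0.png')
c=im[125:245,260:450];cv2.imwrite('pics/c0.png',cv2.resize(c,None,fx=4,fy=4,interpolation=cv2.INTER_CUBIC))
hsv=cv2.cvtColor(im,cv2.COLOR_BGR2HSV)
m=cv2.inRange(hsv,(18,120,60),(35,255,255));m[:190]=0;m[:,:260]=0;m[245:]=0;m[:,370:]=0
m=cv2.morphologyEx(m,cv2.MORPH_CLOSE,np.ones((9,9)))
k=max(cv2.findContours(m,0,2)[0],key=cv2.contourArea);print('hull',cv2.approxPolyDP(cv2.convexHull(k),2,True)[:,0].tolist())
s=cv2.imread('pics/side0.png');hs=cv2.cvtColor(s,cv2.COLOR_BGR2HSV)
m=cv2.inRange(hs,(18,120,60),(35,255,255));m[:165]=0;m[250:]=0;m[:,:265]=0;m[:,315:]=0
k=max(cv2.findContours(m,0,2)[0],key=cv2.contourArea);print('side',cv2.approxPolyDP(cv2.convexHull(k),2,True)[:,0].tolist())
cv2.imwrite('pics/c1.png',cv2.resize(s[160:290,260:400],None,fx=4,fy=4,interpolation=cv2.INTER_CUBIC))
E
```

```text
hull [[353, 217], [353, 224], [281, 233], [276, 233], [274, 229], [278, 226]]
side [[296, 169], [307, 228], [277, 232], [272, 173]]
```

View pics/c0.png

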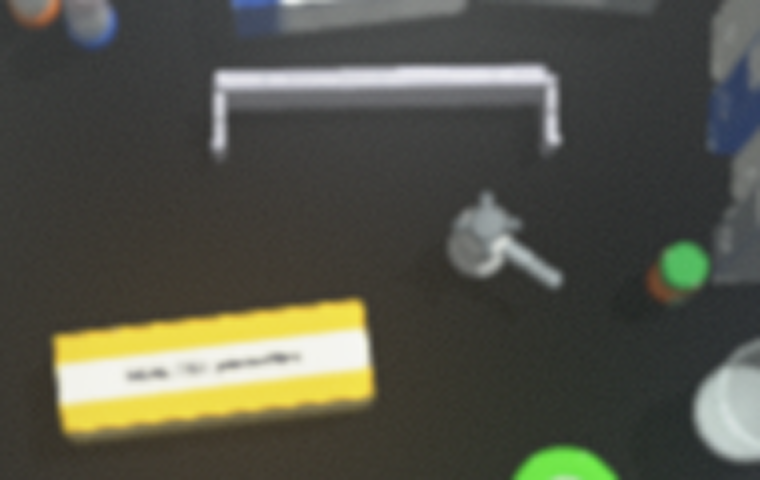

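View pics/c1.png

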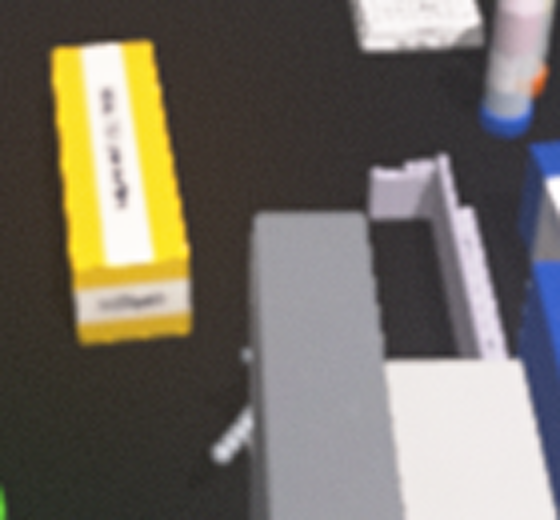

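The crops show the carton's top corners, the dock's cheeks and plate, and the tap foot centred near crop (477,248). The lighter upper blob on the tap is its head. Next I convert these to world coordinates.

```bash
python3 - <<'E'
from h import *
f=lambda x,y,z:onz('top',(260+(x+.5)/4-.5,125+(y+.5)/4-.5),z)[:2]
g=lambda x,y:(260+(x+.5)/4-.5,160+(y+.5)/4-.5)
gt=lambda x,y:(260+(x+.5)/4-.5,125+(y+.5)/4-.5)
def tri(pt,ps):
    o1,d1=ray('top',gt(*pt));o2,d2=ray('side',g(*ps))
    t=np.linalg.lstsq(np.c_[d1,-d2],o2-o1,rcond=None)[0];a=o1+t[0]*d1;b=o2+t[1]*d2
    return (a+b)/2,np.linalg.norm(a-b)
P=dict(LF=((66,432),(53,47)),LR=((53,336),(153,42)),RR=((360,300),(188,258)),RF=((374,396),(76,270)))
for k,(a,b) in P.items(): print(k,*tri(a,b),f(*a,.06))
L={k:f(*a,.06) for k,(a,b) in P.items()}
for a,b in('LF LR','RF RR','LF RF','LR RR'): pass
c=sum(L.values())/4;print('ctr',c,'len',np.linalg.norm(L['LF']-L['RF']),'w',np.linalg.norm(L['LF']-L['LR']))
u=L['LF']+L['LR']-L['RF']-L['RR'];print('yaw of y axis',np.arctan2(-u[0],u[1]))
print('plate foot L,R',f(226,108,0),f(546,104,0)); print('plate top in L,R',f(226,88,.048),f(546,82,.048))
print('plate top back',f(214,70,.048),f(548,66,.048))
print('cheek tip top L,R',f(219,150,.036),f(554,147,.036),'foot',f(219,159,0),f(550,156,0))
print('tap foot',f(477,248,0),'nozzle tip',f(555,280,.05),'vial foot',f(662,282,0),'cap',f(684,266,.058))
print('tape',onz('top',(401,251),.019),'side foot tip',)
E
```

```text
LF [0.4507053  0.14872217 0.06298805] 0.002281886491386219 [0.44994418 0.14879621]
LR [0.51376205 0.15905196 0.05815279] 0.0016541816555089926 [0.51262051 0.15866328]
RR [ 0.53644325 -0.04104474  0.05890826] 0.00044696150048029713 [ 0.53645944 -0.04096337]
RF [ 0.47502489 -0.04922911  0.05901011] 0.0028010716845883843 [ 0.47351316 -0.04950871]Traceback (most recent call last):
  File "<stdin>", line 12, in <module>
ValueError: too many values to unpack (expected 2)
```

```bash
python3 - <<'E'
from h import *
f=lambda x,y,z:onz('top',(260+(x+.5)/4-.5,125+(y+.5)/4-.5),z)[:2].round(4)
print('plate foot L,R',f(226,108,0),f(546,104,0)); print('plate top in L,R',f(226,88,.048),f(546,82,.048))
print('plate top back',f(214,70,.048),f(548,66,.048))
print('cheek tip top L,R',f(219,150,.036),f(554,147,.036),'foot',f(219,159,0),f(550,156,0))
print('tap foot',f(477,248,0),'nozzle tip',f(555,280,.05),'vial foot',f(662,282,0),'cap',f(684,266,.058))
print('tape',onz('top',(401,251),.019))
print(get_tcp_rot(),get_grip_width())
s=cv2.imread('pics/side0.png')
def o(x,y,z):return onz('side',(260+(x+.5)/4-.5,160+(y+.5)/4-.5),z)[:2].round(4)
print('side: cheek tip foot',o(372,217,0),'top',o(371,168,.036),'plate foot at L corner',o(432,210,0))
E
```

```text
plate foot L,R [0.684 0.049] [ 0.6864 -0.1733]
plate top in L,R [0.6838 0.0475] [ 0.6875 -0.1671]
plate top back [0.6965 0.0557] [ 0.6987 -0.1688]
cheek tip top L,R [0.644  0.0524] [ 0.6457 -0.173 ] foot [0.6473 0.0537] [ 0.6491 -0.1751]
tap foot [ 0.5841 -0.1235] nozzle tip [ 0.5517 -0.1692] vial foot [ 0.5603 -0.2488] cap [ 0.5594 -0.2522]
tape [ 0.40686136 -0.17635193  0.019     ]
[-1.79909826e+02  2.56919345e-03  1.66437258e+02] 0.08532868597938703
side: cheek tip foot [0.648  0.0532] top [0.6457 0.0573] plate foot at L corner [0.6855 0.0585]
```

```bash
cat >> h.py <<'E'
YD=.010;OD=np.array([.685,-.060])
def d2w(p): c,s=np.cos(YD),np.sin(YD);return OD+np.array([c*p[0]-s*p[1],s*p[0]+c*p[1]])
def w2d(p): c,s=np.cos(YD),np.sin(YD);q=np.array(p[:2])-OD;return np.array([c*q[0]+s*q[1],-s*q[0]+c*q[1]])
def carton(im):  # pose in dock frame from top view (rgb)
    hsv=cv2.cvtColor(im,cv2.COLOR_RGB2HSV)
    m=cv2.inRange(hsv,(18,110,150),(35,255,255));m[:120]=0;m[245:]=0;m[:,:230]=0;m[:,430:]=0
    m=cv2.morphologyEx(m,cv2.MORPH_CLOSE,np.ones((13,13)))
    k=max(cv2.findContours(m,0,2)[0],key=cv2.contourArea)[:,0]
    w=np.array([w2d(onz('top',p,.06)) for p in k])
    (c,sz,a)=cv2.minAreaRect((w*1000).astype(np.float32))
    b=cv2.boxPoints((c,sz,a));e=b[1]-b[0];f=b[2]-b[1];e=e if np.hypot(*e)>np.hypot(*f) else f
    e=e*np.sign(e[1]);return np.array(c)/1000,np.arctan2(-e[0],e[1]),np.array(sz)
def go(p,z,yaw,rate=.12):
    w=d2w(p);bot.move_linear([w[0],w[1],z],rate,[180,0,yaw])
def push(p0,p1,z,step=.01,rate=.05,fmax=12):
    p0=np.array(p0);p1=np.array(p1);n=max(1,int(np.ceil(np.linalg.norm(p1-p0)/step)))
    for i in range(1,n+1):
        w=d2w(p0+(p1-p0)*i/n);bot.move_linear([w[0],w[1],z],rate)
        F=np.hypot(*get_ft_force()[:2])
        if F>fmax: print('force stop',i,n,F);break
    return w2d(get_eef_pos()),get_ft_force()
E
python3 - <<'E'
from h import *
im=cv2.cvtColor(cv2.imread('pics/top0.png'),cv2.COLOR_BGR2RGB);print(carton(im),w2d([.4931,.0543]))
th=.22;Y=np.degrees(th+YD);n=np.array([-np.cos(th),-np.sin(th)])
C=w2d([.4931,.0543]);s=C+n*.075+[0,.0]
for y in(Y,Y-180):
  w=d2w(s);print(y,ik([*w,.15],[180,0,y]))
w=d2w(np.array([-.08,.24]))
for y in(Y+90,Y-90): print(y,ik([*w,.15],[180,0,y]))
E
```

```text
(array([-0.19165562,  0.11645479]), np.float32(0.110038385), array([ 66.56225586, 201.22966003])) [-0.19074742  0.11621325]
13.178029288008934 [-34.10510263  19.96662829  34.54595875 122.03105824 -16.64643473
  42.52850993 -65.594847  ]
-166.82197071199107 [ -7.77537375  17.02523342  -0.78929028 121.73584967   0.35055082
  41.2409705   94.38435519]
103.17802928800893 [-25.06559335  33.50215732  10.38788296  92.0230853   -6.96931624
  55.10877612   0.80328515]
-76.82197071199107 [  2.66893684  36.66484881 -36.60651679  91.62239701  24.31038714
  59.87641496 152.28407238]
```

```bash
python3 - <<'E'
from h import *
th=.22;Y=np.degrees(th+YD)-180;n=np.array([-np.cos(th),-np.sin(th)])
C=w2d([.4931,.0543]);s=C+n*.075
T=np.array([-.081,C[1]])+n*.042
s=np.array([s[0],T[1]])
w=d2w(s);bot.movep([*w,.15],[180,0,Y]);go(s,.015,Y)
print(get_ft_force(),get_eef_pos())
print(push(s,T-[.03,0],.015),T,get_time_s())
save('side','s1.png');im=save('top','t1.png')
cv2.imwrite('pics/v1.png',np.vstack([cv2.imread('pics/s1.png')[130:330,180:480],cv2.imread('pics/t1.png')[100:300,200:500]]))
E
```

```text
[-0.3385692   0.49626026  0.51100828] [0.42030894 0.04446069 0.0154106 ]
(array([-0.15127962,  0.1070597 ]), array([ 0.44617534,  0.89115202, -1.34388223])) [-0.12198769  0.10704761] 7.625
```

View pics/v1.png

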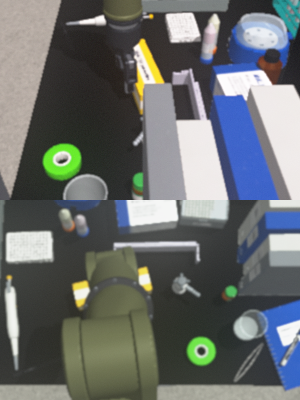

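The lower (top-view) crop shows the carton's ends on both sides of the arm, at crop (82,290) and (145,275). It is turning as intended, so I'll continue to the line, back off and measure.

```bash
python3 - <<'E'
from h import *
th=.22;n=np.array([-np.cos(th),-np.sin(th)]);Y=np.degrees(th+YD)
p=w2d(get_eef_pos());T=np.array([-.081,.1161])+n*.042-[.004,0]
print(push(p,T,.015))
q=T+n*.03;go(q,.015,Y-180);go(q,.15,Y-180,.2)
w=d2w(np.array([-.13,.30]));bot.movep([*w,.15],[180,0,Y+90])
print(carton(save('top','t2.png')),get_time_s())
cv2.imwrite('pics/v2.png',cv2.resize(cv2.imread('pics/t2.png')[110:260,190:450],None,fx=3,fy=3))
E
```

```text
(array([-0.12533079,  0.10694074]), array([ 0.45439291, -0.19254418, -1.31823886]))
(array([-0.08671676,  0.11907919]), np.float32(0.21941032), array([ 67.28656006, 202.24443054])) 11.4083
```

View pics/v2.png

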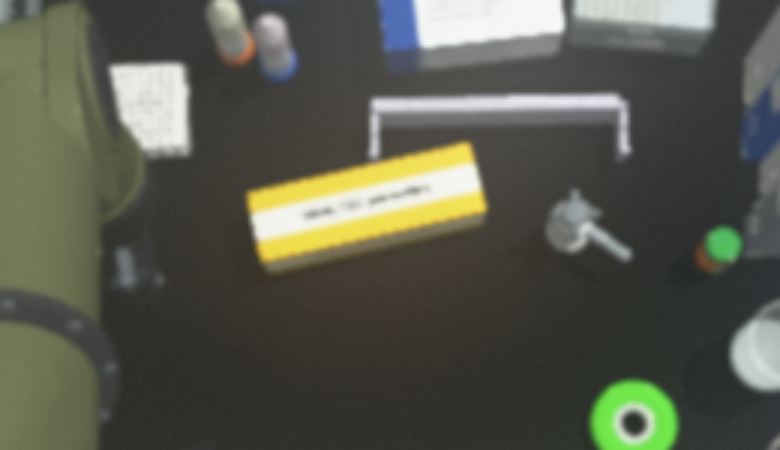

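The carton is at dock (-0.087, 0.119) with angle 0.219, and it lines up with the channel between the cheek tip at v2 (373,157) and the tap at (570,230). Next I push its left end along its axis.

```bash
python3 - <<'E'
from h import *
th=.219;u=np.array([-np.sin(th),np.cos(th)]);Y=np.degrees(th+YD)+90
C=np.array([-.086,.119]);E=np.array([-.054,-.008])
effector.grip(.03,20);print(get_grip_width())
s=C+u*.135;w=d2w(s);bot.movep([*w,.15],[180,0,Y]);go(s,.02,Y)
print(get_ft_force())
a=C+u*.111;go(a,.02,Y,.05)
print(push(a,E+u*.111+.4*(C-E),.02,rate=.06,fmax=9),get_time_s())
print(carton(save('top','t3.png')))
cv2.imwrite('pics/v3.png',cv2.resize(cv2.imread('pics/t3.png')[110:260,190:450],None,fx=3,fy=3))
E
```

```text
0.030167106390109267
[-0.77303064 -0.32717224  0.36542076]
(array([-0.09071518,  0.15014663]), array([-0.47783877,  0.29835629, -0.05125276])) 16.7083
(array([-0.06641507,  0.03853972]), np.float32(0.2240722), array([ 67.31837463, 202.29037476]))
```

View pics/v3.png

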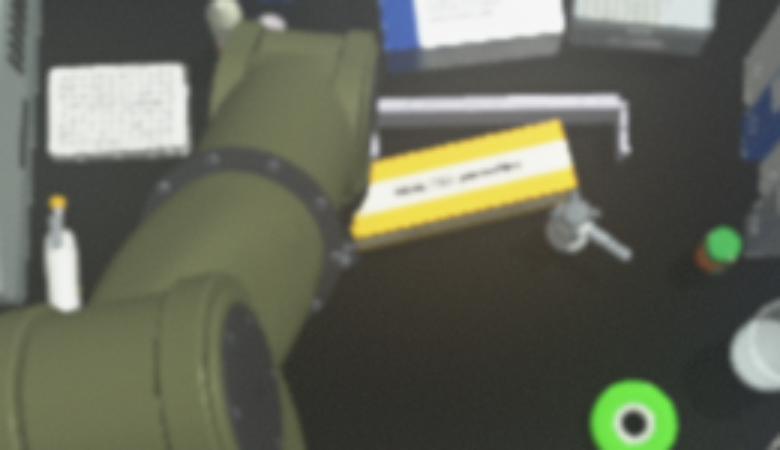

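The carton's right end is about to pass behind the tap, with roughly 7 mm clearance. I'll continue pushing.

```bash
python3 - <<'E'
from h import *
th=.219;u=np.array([-np.sin(th),np.cos(th)]);Y=np.degrees(th+YD)+90
p=w2d(get_eef_pos());E=np.array([-.055,-.007])
print(push(p,E+u*.111,.02,step=.006,rate=.04,fmax=9),E+u*.111,get_time_s())
q=w2d(get_eef_pos())+u*.03;go(q,.02,Y);go(q,.15,Y,.2)
effector.grip(.085)
w=d2w(np.array([-.17,.22]));bot.movep([*w,.15],[180,0,np.degrees(YD)+180])
print(carton(save('top','t4.png')),get_time_s())
cv2.imwrite('pics/v4.png',cv2.resize(cv2.imread('pics/t4.png')[110:260,190:450],None,fx=3,fy=3))
E
```

```text
(array([-0.07897899,  0.10058309]), array([-0.77954573,  0.40961803, -0.60648216])) [-0.07911515  0.10134879] 19.4
(array([-0.05529274, -0.01010213]), np.float32(0.22159284), array([ 67.10490417, 202.81629944])) 22.1167
```

View pics/v4.png

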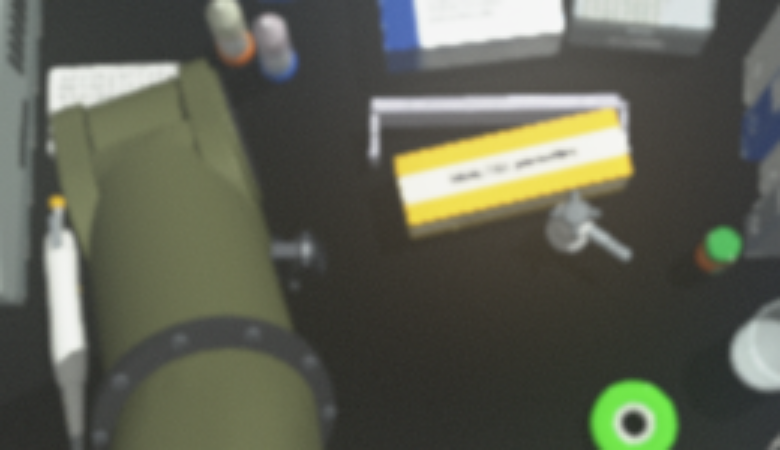

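The carton is in behind the tap: centre (-0.055, -0.010), angle 0.22, with its rear right corner about 2 mm from the plate. Now I push the left end in with the fingers parallel to the dock.

```bash
python3 - <<'E'
from h import *
Y=np.degrees(YD)+180
effector.grip(.06)
s=np.array([-.145,.025]);w=d2w(s);bot.movep([*w,.15],[180,0,Y]);go(s,.018,Y)
print(get_ft_force())
m=np.array([-.085,.025]);print(push(s,m,.018,step=.006,rate=.04,fmax=9))
p=w2d(get_eef_pos());print(push(p,[-.0715,.025],.018,step=.002,rate=.02,fmax=9),get_time_s())
p=w2d(get_eef_pos());q=[-.125,.03];go(q,.018,Y);go(q,.15,Y,.2)
w=d2w(np.array([-.2,.22]));bot.movep([*w,.2],[180,0,Y])
print(carton(save('top','t5.png')),get_time_s());save('side','s5.png')
cv2.imwrite('pics/v5.png',np.hstack([cv2.resize(cv2.imread('pics/t5.png')[120:210,290:420],None,fx=3,fy=3),cv2.resize(cv2.imread('pics/s5.png')[170:260,270:400],None,fx=3,fy=3)]))
E
```

```text
[ 0.92037209 -0.33640247  0.32964078]
(array([-0.08447966,  0.02492613]), array([-0.79966621, -0.08330658, -0.11487259]))
(array([-0.07261605,  0.02508672]), array([-4.87633115,  1.39032344,  2.67296703])) 29.3167
(array([-0.03479405, -0.00854713]), np.float32(-0.006264006), array([200.53323364,  63.13465118])) 31.625
```

View pics/v5.png

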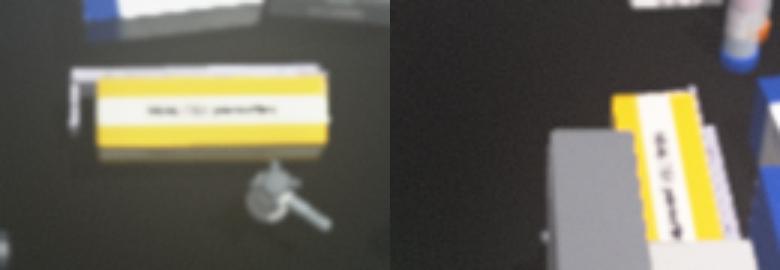

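The carton is in the dock and looks flush: angle about 0, and the force rose at the plate. I'll add one slightly firmer seating push to be sure, then check.

```bash
python3 - <<'E'
from h import *
Y=np.degrees(YD)+180
s=np.array([-.125,.025]);w=d2w(s);bot.movep([*w,.15],[180,0,Y]);go(s,.018,Y)
go([-.078,.025],.018,Y,.08)
p=w2d(get_eef_pos())
for x in np.arange(-.077,-.064,.001):
    go([x,.025],.018,Y,.02);F=get_ft_force();print(round(x,4),w2d(get_eef_pos()).round(4),F.round(1))
    if np.hypot(*F[:2])>13:break
q=[-.125,.025];go(q,.018,Y,.06);go(q,.15,Y,.2)
w=d2w(np.array([-.2,.22]));bot.movep([*w,.2],[180,0,Y])
print(carton(save('top','t6.png')),get_time_s())
E
```

```text
-0.077 [-0.0773  0.025 ] [ 0.3 -0.   0.5]
-0.076 [-0.076  0.025] [-0.2 -0.3 -0.8]
-0.075 [-0.0749  0.025 ] [ 0.6 -0.1 -0.3]
-0.074 [-0.0739  0.025 ] [0.4 0.2 0. ]
-0.073 [-0.0729  0.025 ] [-0.4  0.4 -0.1]
-0.072 [-0.0726  0.025 ] [-2.  -0.5  1.3]
-0.071 [-0.0726  0.025 ] [-5.9  0.4  4.9]
-0.07 [-0.0726  0.0249] [-9.1 -0.5  6.7]
-0.069 [-0.0726  0.0249] [-12.    0.5   9.4]
-0.068 [-0.0727  0.0249] [-15.2   0.6  12.6]
(array([-0.0347717 , -0.00854726]), np.float32(-0.006263996), array([200.53323364,  63.15322495])) 39.8583
```

```bash
python3 -c "
from h import *
print(workorder.hand_in())"
```

```text
the job is handed in; nothing more can be done
None
```

The carton was worked in behind the tap and pushed home against the back plate. It held firm at about 15 N and measured roughly parallel to the plate (about 0.006 rad) and 8.5 mm right of centre. The arm finished clear and the job was handed in at about 40 s; the hand-in returned no verdict.

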